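# Hold the spring-return key switch on

### The arm

A 6-joint arm with a two-finger parallel gripper is mounted at the origin on a cart in front of the work surface, level with it; the furniture and walls round the work are solid. World frame = base frame: x ahead of the robot, y to its left, z up, the work surface at z = 0. Lengths are in m, angles in rad, forces in N, time in s.
With the tool pointing down it reaches from about 0.425 to 1.125 m from the base axis. Payload 14.9 kg.
Tool frame: the origin (TCP) lies midway between the tips of the shut fingers; the grasp point (between the pads) lies 19 mm behind it; z points along the fingers, y is the direction in which the jaws open and shut (so a half turn about z gives the same grasp; the last joint's range is limited). The gripper opens to 91 mm and grips with 3 to 60 N. Pads are 32 mm wide; open, the fingers measure 118 mm over their backs; the gripper's body (76 mm by 178 mm) begins 60 mm behind the grasp point.
Start: joints at [1.131, 0.379, 1.734, -0, 1.028, -0.033], TCP at [0.277, 0.643, 0.214] pointing down, gripper open.
Joint ranges: [-2.77, 2.77], [-0.74, 2.19], [0, 2.66], [-1.06, 4.2], [0.31, 2.87], [-3.08, 3.08]. Speed limits (rad/s): [1.89, 1.89, 2.39, 3.14, 3.14, 3.14].

### API

Orientations are given as a rotation vector (axis times angle).
In Python, from cell import bot, eyes gives the robot as it stands.
- The arm moves only by the tool apply_moves, never from a script. Its argument "increments" is one flat list of numbers, 4 for each row, row after row: the shift along the tool's x, y, z in m, then the turn about the tool's z in degrees. A call has 1 to 5 rows; each row is the pose to reach, as a shift and turn from the pose commanded when the call began, along the tool's axes at that moment; what a row does not reach only later rows make up. A row lasts 1/12 s, in which the tool goes at most 41.7 mm and 7.16 degrees, less where a joint would pass 70% of its speed; a pose out of reach is approached as far as the arm can. A call with a gripper value outside its range is refused whole. "claw" is the finger opening in m, from 0 to 0.0912, set as the call begins (left out, the last holds). The fingers move at their own pace and stop on an object; the grip force is fixed at half the most. Time passes only in rows, so rows that repeat a pose let the fingers close. It gives the time, the measured TCP pose, the force and the opening at its end, in the units of the state.
- bot.read_state(): the state, without advancing time (a new reading comes with each control period).
- eyes.capture(name): name is "scene" or "top" or "wrist"; returns the picture (384x512x3 uint8, red, green, blue); there is no depth.
- eyes.get_calibration(name): a dict with "mtx" (3x3 intrinsics, pixels), "k1" (the pictures are not rectified: a ray, as slopes to the right and down, at radius r is drawn at 1 + k1 r^2 times it, then the intrinsics apply), "rvec" (rotation vector, rad) and "tvec" (3), from world to camera coordinates, as OpenCV has them. Camera axes: x right, y down, z forward; pixel columns grow to the right and rows downward; lengths in m; the calibration is good to about 2 mm. A picture is of the moment at which its call begins: read the wrist's pose just before it. get_calibration takes no time and is no camera call; for the wrist camera it gives the pose at the moment of the call.
- bot.hand_in(): hands the job in, once; it reports no verdict.
The state is a dict: "clock": time; "joints": joint angles; "qd": joint speeds; "joint_efforts": joint torques, N m; "position": TCP position; "tcp_rot": TCP orientation; "force": force on the tool from outside, world axes, zero at the start; "ft_torque": the same for the moment, N m; "finger_gap": finger opening in m.
Only numpy, scipy, OpenCV 4.12 (cv2) and the standard library are available. Lean on these libraries where they do the work, as an engineer would, in place of code of your own. Each camera call takes 0.05 s, during which the arm holds its last target.

### The job

Flip the dust cover of the key switch right over to its far side, take the key with the square bow from the wooden block, push it past the stiff pins fully home in the keyway, and then turn it clockwise (seen from above) about a quarter turn to its stop. The switch springs back, so finish still gripping the key and holding it turned. Leave the round-bowed key in the block.

Things in the scene. Friction and masses are not known exactly. Their poses are not given: they have to be found in the camera images.
- lock: Key switch, fixed: grey base box 110 x 96 x 30 mm carrying an upright steel barrel, 54 mm diameter. Origin: centre of its underside, on the barrel axis; x points to the cover's hinge (away from the robot within 0.35 rad), z up. The lock face is 72 mm above the origin, in a bezel 3 mm higher, 31 mm wide inside. Two hinge lugs at x 24 to 48, y +-17 to 23 mm reach up to 84 mm.
- keyway (a point): Centre of the keyway's mouth on the lock face; turns with the plug, at rest its x is the lock's x; z up. Slot 18 mm long (its x), 7 mm wide (its y), 36 mm deep, 2.5 mm chamfer at the mouth. Two sticky spring pins stick out 3 mm from the slot's ends, 13 and 21 mm deep; the key's tapered tip pushes them aside with a push of up to 15 N; rocking the key a few degrees eases it a little.
- plug (a joint): Turn of the lock's plug, positive clockwise seen from above: 0 at rest, stop at 1.4 rad. A spring turns it back; holding it at the stop takes about 0.12 N m. The blade has up to 0.13 rad of play in the slot, so the key must be turned about 1.55 rad to bring the plug to its stop.
- cover (a joint): Hinge of the dust cover: 0 closed (level over the lock face), grows as it is lifted, 1.57 standing upright, 2.8 flipped right over to its stop on the far side. It starts between 0 and 0.25 and a stiff hinge (0.05 N m) keeps it where it is left.
- cover_hinge (a point): Point on the cover's hinge axis, in the middle of the cover's width, 42 mm from the barrel axis along the lock's x and 80 mm above the bench; the axis runs along the lock's y. Its frame turns with the cover.
- cover_tab (a point): Point in the overhanging end of the cover, 88 mm from the hinge axis, mid-width and mid-thickness. The cover is a flat steel strap 32 mm wide, 6 mm thick, ending 20 mm beyond this point; when closed it stands free of the barrel from 19 mm on the hinge side of this point, so it can be gripped across its 32 mm width or lifted from below.
- key_block: Wooden block 62 x 150 x 42 mm (foot 70 x 158 x 6 mm), fixed to the bench, origin at the centre of its underside. Each of its two slots, 18 x 7 mm (long side along the block's x) at y = +40 and -40 mm, holds a key upright, blade down.
- key_square: The right key: flat black square-cornered bow 34 mm wide (x), 10 mm thick (y), 10 to 52 mm above its origin, the centre of the underside of its flange (28 mm diameter, 4 mm thick); z up. Blade below: 16 mm wide (x), 5 mm thick (y), 32 mm long, tapered tip. Starts upright, flange on the block's top, in either slot. Fully home, its flange rests on the lock face. 60 g.
- key_round: The wrong key, to be left: the same, with a round bow 40 mm in diameter and a 24 mm blade; it stands in the other slot.
Not all that is in view belongs to the job. What is shaped like the key_square but pink or red is not meant. What is shaped like the lock but orange is not meant.

How it is judged:
On the way, in this order (a step that is already met when the one before it is completed fails the run):
1. the dust cover is flipped over to the far side, beyond 2.0 rad (value of joint cover above 2 rad), for 0.2 s.
2. the square-bowed key is fully home in the keyway (within 4 mm), the plug not yet turned (z of key_square in the frame of keyway below 0.004 m and horizontal distance between key_square and keyway below 0.003 m and angle between the z axis of key_square and the z axis of keyway, either way round below 0.12 rad and value of joint plug below 0.4 rad), for 0.1 s.
At the end, for the whole second after the job is handed in: The cover stands beyond 2.0 rad; the square-bowed key is home (flange within 4 mm of the lock face, centred within 3 mm, upright in the lock within 0.12 rad); the plug is held beyond 1.15 rad of its 1.4 rad; the fingers still grip the key (over 1 N) (value of joint cover above 2 rad and z of key_square in the frame of keyway below 0.004 m and horizontal distance between key_square and keyway below 0.003 m and angle between the z axis of key_square and the z axis of keyway, either way round below 0.12 rad and value of joint plug above 1.15 rad and contact force between key_square and the fingers above 1 N); the arm keeps its last pose, push and grip.
It fails at once if the round-bowed key is taken out of its slot or knocked over (distance of key_round from where it was at the start of the episode above 0.015 m or angle between key_round's own z axis and vertical above 0.4 rad).
It also fails if it takes over 67 s, if anything falls off the work surface, if the arm or the gripper's body presses on something with over 40 N, if the wrist force passes 120 N, or if a joint passes its speed limit or range.

## Working session

There is one attempt and no reset: what is moved stays moved. The work goes in short steps, Python scripts to look and compute and a tool call to move; the robot and the scene stay as the last step left them, time stands still between calls to the robot, and variables do not carry over. Pictures are saved under pics/ and viewed, and the job is handed in when it is done.

Besides the shell and the picture viewer there is one more tool, called after ">>>" as name(argument=value, ...), one argument or row to a line, values as JSON. apply_moves: Moves the arm, as the interface text tells. Its arguments: {"type":"object","properties":{"increments":{"type":"array"},"claw":{"type":"number"}},"required":["increments"]}

```bash
ls; mkdir -p pics; python3 - <<'E'
from cell import bot, eyes
import cv2
print(bot.read_state())
for n in ("scene","top","wrist"):
    c=eyes.get_calibration(n); print(n,c)
    cv2.imwrite(f"pics/{n}0.png",cv2.cvtColor(eyes.capture(n),cv2.COLOR_RGB2BGR))
E
```

```text
pics
{'clock': 0.0, 'joints': array([ 1.13067374e+00,  3.79353558e-01,  1.73478365e+00,  1.51528164e-05,
        1.02848893e+00, -3.32876667e-02]), 'qd': array([ 0.00234558, -0.00025992, -0.00084329, -0.0010146 ,  0.00050432,
       -0.00014952]), 'joint_efforts': array([ 3.55472672e-03, -7.63702583e+01, -4.34382463e+01,  6.50828937e-02,
        4.23272909e-02, -8.43613452e-05]), 'position': array([0.27682066, 0.64251319, 0.21332529]), 'tcp_rot': array([-6.34617153e-01, -3.07656644e+00,  1.57322165e-03]), 'force': array([-0.51064307, -0.73734968,  0.08854925]), 'ft_torque': array([-0.0157312 ,  0.01127543,  0.0243898 ]), 'finger_gap': 0.09140057951750565}
scene {'mtx': array([[357.34542706,   0.        , 257.80042927],
       [  0.        , 357.34542706, 189.43114505],
       [  0.        ,   0.        ,   1.        ]]), 'k1': -0.08620288010608224, 'rvec': array([ 1.88655323, -1.04744963,  0.57869618]), 'tvec': array([-0.37471528,  0.24272741,  0.59921122])}
top {'mtx': array([[455.71411383,   0.        , 261.01069617],
       [  0.        , 455.71411383, 201.46161212],
       [  0.        ,   0.        ,   1.        ]]), 'k1': -0.1615347786739378, 'rvec': array([ 2.03379859, -2.18442351,  0.23588495]), 'tvec': array([-0.08748494,  0.51621409,  0.95011082])}
wrist {'mtx': array([[344.51344844,   0.        , 249.25194273],
       [  0.        , 344.51344844, 192.35182732],
       [  0.        ,   0.        ,   1.        ]]), 'k1': 0.00010475155451841356, 'rvec': array([-2.44402877, -1.60583469, -0.20325485]), 'tvec': array([-0.69908504, -0.02630322,  0.38931277])}
```

View pics/scene0.png

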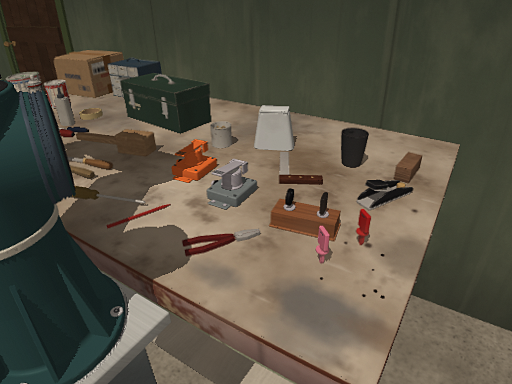

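View pics/top0.png

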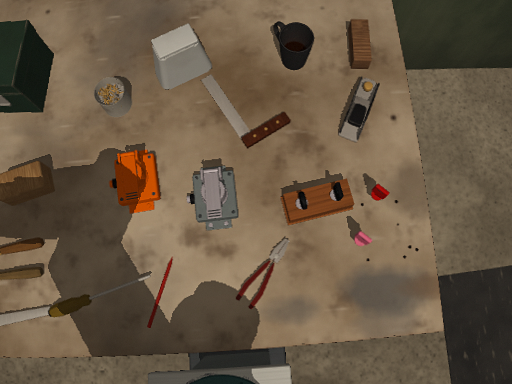

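View pics/wrist0.png

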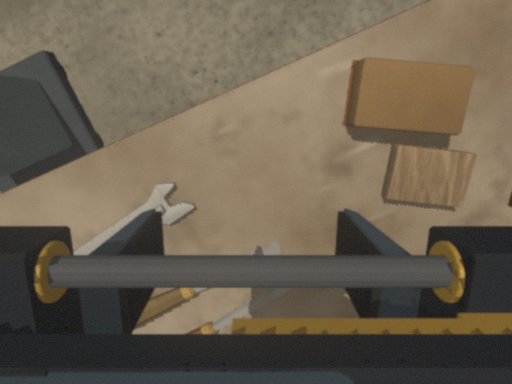

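The top view shows the grey lock near (215,193), the orange decoy at (137,178) and the block at (317,200). The scene view shows the two black keys in the block. I'll enlarge both.

```bash
python3 - <<'E'
import cv2
t=cv2.imread("pics/top0.png"); s=cv2.imread("pics/scene0.png")
cv2.imwrite("pics/c1.png",cv2.resize(t[145:245,170:270],None,fx=6,fy=6,interpolation=cv2.INTER_CUBIC))
cv2.imwrite("pics/c2.png",cv2.resize(t[160:240,270:370],None,fx=7,fy=7,interpolation=cv2.INTER_CUBIC))
cv2.imwrite("pics/c3.png",cv2.resize(s[145:245,190:350],None,fx=5,fy=5,interpolation=cv2.INTER_CUBIC))
E
```

```text
(no output)
```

View pics/c1.png

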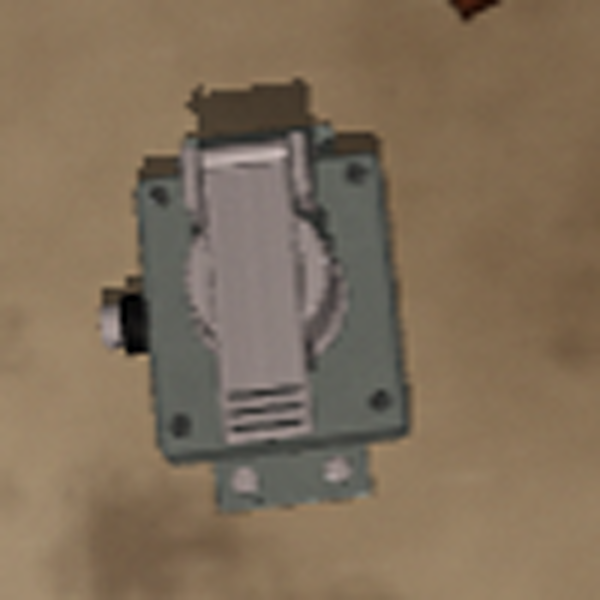

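View pics/c2.png

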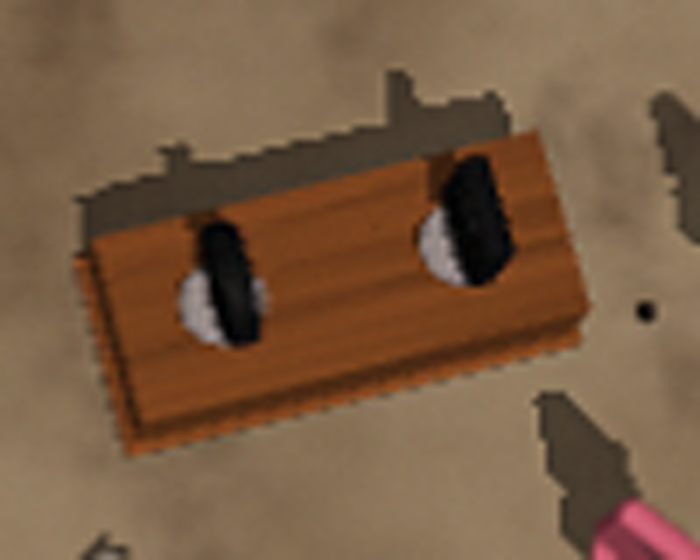

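View pics/c3.png

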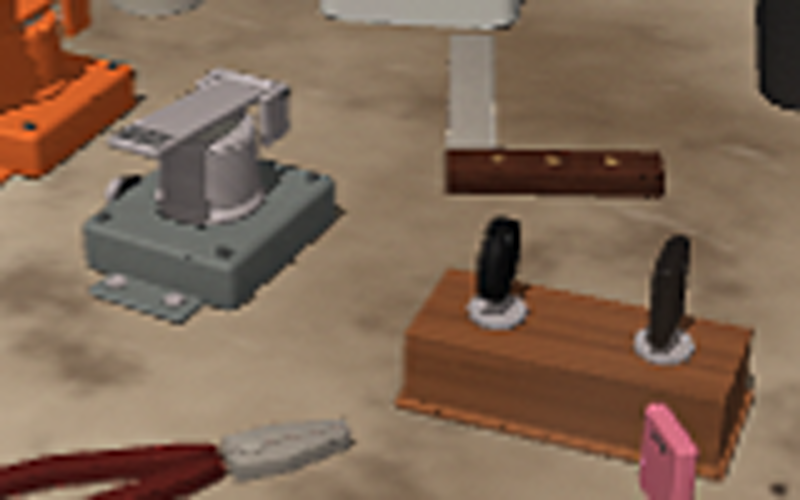

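```bash
cat > h.py <<'E'
import numpy as np, cv2
from scipy.optimize import least_squares
from scipy.spatial.transform import Rotation as R
from cell import bot, eyes
def proj(P,c):
    P=np.atleast_2d(P).astype(float)
    q=P@cv2.Rodrigues(np.array(c["rvec"]))[0].T+np.array(c["tvec"])
    s=q[:,:2]/q[:,2:]; s=s*(1+c["k1"]*(s**2).sum(1,keepdims=True))
    return s*[c["mtx"][0,0],c["mtx"][1,1]]+c["mtx"][:2,2]
def world(pose,M):
    x,y,a=pose; M=np.atleast_2d(M); c,s=np.cos(a),np.sin(a)
    return np.c_[x+c*M[:,0]-s*M[:,1], y+s*M[:,0]+c*M[:,1], M[:,2]]
def fit(obs,p0,loss="soft_l1"):
    # obs: list of (calib, model pts Nx3, pixels Nx2)
    f=lambda p: np.concatenate([(proj(world(p,M),c)-U).ravel() for c,M,U in obs])
    r=least_squares(f,p0,loss=loss); return r.x,f(r.x).reshape(-1,2)
def crop(U,off,s): return (np.array(U,float)+.5)/s-.5+np.array(off)
def yaw():
    x=R.from_rotvec(bot.read_state()["tcp_rot"]).as_matrix(); return np.arctan2(x[1,1],x[0,1]), x  # direction of jaws
def go(pos,jaw=None):
    """world target -> tool shift (mm) and turn deg from measured pose; jaw mod pi"""
    st=bot.read_state(); M=R.from_rotvec(st["tcp_rot"]).as_matrix()
    d=M.T@(np.array(pos)-st["position"]); t=0
    if jaw is not None:
        a=np.arctan2(M[1,1],M[0,1]); t=-((jaw-a+np.pi/2)%np.pi-np.pi/2)
    print("shift",d.round(4),"turn",np.degrees(t).round(2),"q6",st["joints"][5].round(2),"t",round(st["clock"],2))
def snap(n,f):
    c=eyes.get_calibration(n); im=cv2.cvtColor(eyes.capture(n),cv2.COLOR_RGB2BGR); cv2.imwrite(f"pics/{f}.png",im); np.save(f"pics/{f}.npy",c,allow_pickle=True); return c,im
E
python3 - <<'E'
from h import *
T=eyes.get_calibration("top");S=eyes.get_calibration("scene")
# lock base top corners
M=np.array([[55,48,30],[55,-48,30],[-55,-48,30],[-55,48,30]])/1000
U=crop([[140,180],[378,157],[410,413],[165,450]],(170,145),6)
Us=crop([[87,232],[215,290],[340,185]],(190,145),5)  # scene near-left, near-right, right-far
p,r=fit([(T,M,U),(S,M[[3,2,1]],Us)],[0.7,0,0]);print(p,r.round(1))
B=np.array([[31,75,42],[31,-75,42],[-31,-75,42],[-31,75,42]])/1000
U=crop([[92,240],[540,130],[588,308],[140,428]],(270,160),7)
Us=crop([[408,333],[720,412],[752,333],[448,270]],(190,145),5)
print(fit([(T,B,U),(S,B[[3,2,1,0]],Us)],[0.7,-.2,0]))
E
```

```text
[ 0.5362523  -0.02156788  0.03467948] [[-0.3 -0.3]
 [ 1.4 -0.8]
 [ 0.6  3.3]
 [-0.9  1.5]
 [-1.7 -1. ]
 [ 3.  -3.2]
 [ 0.2 -0.8]]
(array([ 0.50798159, -0.25288911,  0.17081737]), array([[-0.21881682, -0.02986248],
       [-0.56087338,  0.34900394],
       [ 0.20772345,  0.76710134],
       [-0.11888731, -0.50659751],
       [-0.72907191,  0.74042089],
       [ 1.02663239, -1.13959416],
       [ 0.33985192, -0.15295388],
       [ 0.29489188,  0.11544028]]))
```

```bash
python3 - <<'E'
from h import *
T=eyes.get_calibration("top");S=eyes.get_calibration("scene");W=eyes.get_calibration("wrist")
M=np.array([[55,48,30],[55,-48,30],[-55,-48,30],[-55,48,30]])/1000
U=crop([[140,180],[378,157],[410,413],[165,450]],(170,145),6)
Us=crop([[87,228],[237,268],[338,182]],(190,145),5)
p,r=fit([(T,M,U),(S,M[[3,2,1]],Us)],[0.7,0,0]);print(p,r.round(1))
st=bot.read_state();m=R.from_rotvec(st["tcp_rot"]).as_matrix();print(m.round(3))
Rc=cv2.Rodrigues(W["rvec"])[0]; C=-Rc.T@W["tvec"]
print("cam in tool",m.T@(C-st["position"]),"\ncam axes in tool cols\n",(m.T@Rc.T).round(3))
go([p[0]-.05,p[1],.30],p[2]+np.pi/2)
E
```

```text
[ 0.53898873 -0.02130101  0.06407211] [[-1.1 -0.7]
 [ 0.5 -2.4]
 [ 1.   1.4]
 [-0.3  0.8]
 [-0.9 -0.3]
 [ 0.   0.6]
 [ 0.8 -1. ]]
[[-0.918  0.396 -0.   ]
 [ 0.396  0.918 -0.001]
 [ 0.    -0.001 -1.   ]]
cam in tool [ 0.07053234 -0.00065689 -0.17027541] 
cam axes in tool cols
 [[-0.001 -0.968 -0.249]
 [ 1.    -0.002  0.001]
 [-0.001 -0.249  0.968]]
shift [-0.4575 -0.5259 -0.0861] turn -26.98 q6 -0.03 t 0.15
```

```bash
python3 - <<'E'
from h import *
go([.62,-.02,.21],.064+np.pi/2)
E
```

```text
shift [-0.5773 -0.4728  0.0038] turn -26.97 q6 -0.03 t 0.15
```

>>> apply_moves(
  increments=[-0.145,-0.118,-0.01,-6,-0.29,-0.237,-0.02,-12,-0.43,-0.355,-0.02,-18,-0.577,-0.473,-0.01,-24,-0.577,-0.473,0.0,-27],
)

```text
clock: 0.57
position: [0.373, 0.4562, 0.2196]
tcp_rot: [-0.111, 3.14, 0.0]
force: [1.6, 0.7, -0.9]
finger_gap: 0.0912
```

```bash
python3 - <<'E'
from h import *
go([.62,-.02,.21],.064+np.pi/2)
E
```

```text
shift [-0.2126 -0.4925  0.0096] turn 0.4 q6 -0.8 t 0.57
```

>>> apply_moves(
  increments=[-0.213,-0.493,0.008,0.4,-0.213,-0.493,0.008,0.4,-0.213,-0.493,0.008,0.4,-0.213,-0.493,0.008,0.4,-0.213,-0.493,0.008,0.4],
)

```text
clock: 0.98
position: [0.4678, 0.2705, 0.2165]
tcp_rot: [-0.09, 3.14, 0.0]
force: [0.4, 0.5, -0.3]
finger_gap: 0.0914
```

```bash
python3 - <<'E'
from h import *
go([.62,-.02,.21],.064+np.pi/2)
E
```

```text
shift [-0.1352 -0.2988  0.0065] turn -0.37 q6 -1.15 t 0.98
```

>>> apply_moves(
  increments=[-0.135,-0.299,0.006,0,-0.135,-0.299,0.006,0,-0.135,-0.299,0.006,0,-0.135,-0.299,0.006,0,-0.135,-0.299,0.006,0],
)

```text
clock: 1.4
position: [0.5644, 0.0858, 0.2127]
tcp_rot: [-0.09, 3.14, 0.0]
force: [1.2, 0.0, 0.2]
finger_gap: 0.0913
```

>>> apply_moves(
  increments=[-0.055,-0.11,0.002,0,-0.055,-0.11,0.002,0,-0.055,-0.11,0.002,0,-0.055,-0.11,0.002,0,-0.055,-0.11,0.002,0],
)

```text
clock: 1.82
position: [0.6254, -0.0204, 0.2102]
tcp_rot: [0.086, -3.14, -0.0]
force: [-0.2, 0.2, -0.9]
finger_gap: 0.0915
```

```bash
python3 - <<'E'
from h import *
go([.62,-.02,.21],.064+np.pi/2)
c,im=snap("wrist","w1")
cv2.imwrite("pics/w1b.png",cv2.resize(im,None,fx=1.5,fy=1.5,interpolation=cv2.INTER_CUBIC))
E
```

```text
shift [0.0054 0.0007 0.0002] turn -0.53 q6 -1.7 t 1.82
```

View pics/w1b.png

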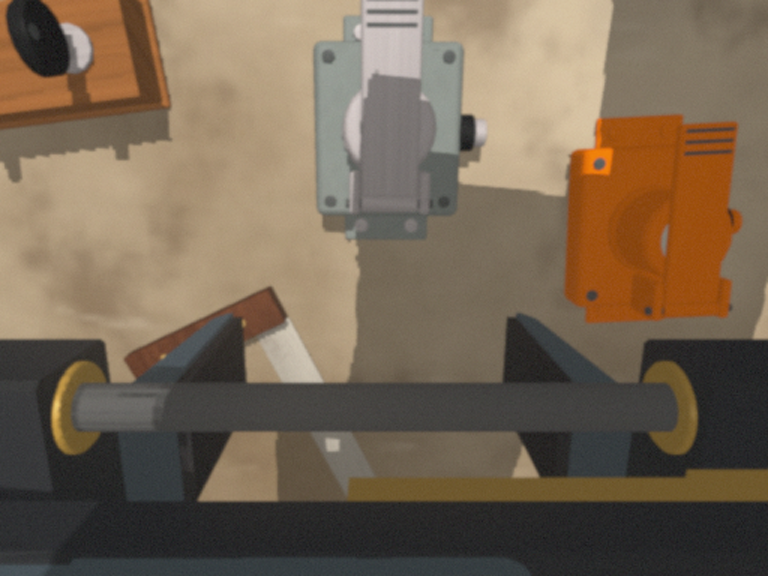

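The wrist view shows the grey lock upright, with the hinge side towards the image bottom, the cover tab off the top edge, and the round-bowed key's flange at the upper left. I'll zoom in for the corners.

```bash
python3 - <<'E'
import cv2
t=cv2.imread("pics/w1.png")
cv2.imwrite("pics/c4.png",cv2.resize(t[0:165,195:335],None,fx=4,fy=4,interpolation=cv2.INTER_CUBIC)[:600])
E
```

```text
(no output)
```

View pics/c4.png

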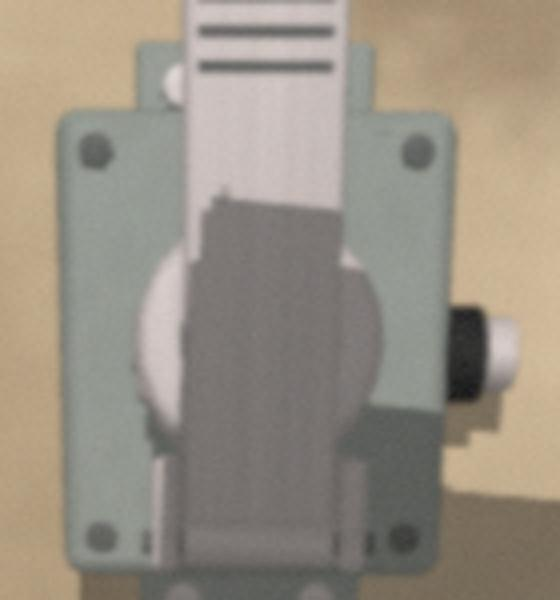

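```bash
cat >> h.py <<'E'
def cov(r,n,y,th): # cover point in lock frame: r from hinge along strap, n above mid-thickness
    c,s=np.cos(th),np.sin(th); return np.array([.042-r*c+n*s*1.0, y, .080+r*s+n*c])
E
python3 - <<'E'
from h import *
T=eyes.get_calibration("top");S=eyes.get_calibration("scene")
W=np.load("pics/w1.npy",allow_pickle=True).item()
M=np.array([[55,48,30],[55,-48,30],[-55,-48,30],[-55,48,30]])/1000
Uw=crop([[441,573],[68,572],[57,112],[456,112]],(195,0),4)
U=crop([[140,180],[378,157],[410,413],[165,450]],(170,145),6)
Us=crop([[87,228],[237,268],[338,182]],(190,145),5)
p,r=fit([(W,M,Uw)],[0.54,0,0]);print(p,r.round(1))
print((proj(world(p,M),T)-U).round(1),(proj(world(p,M[[3,2,1]]),S)-Us).round(1))
ue=crop([[110,133],[158,152]],(190,145),5); ut=crop([[228,440],[312,428]],(170,145),6)
for th in np.arange(0,.26,.05):
    P=world(p,[cov(.108,.003,.016,th),cov(.108,.003,-.016,th)])
    print(th,(proj(P,S)-ue).round(1).tolist(),(proj(P,T)-ut).round(1).tolist())
E
```

```text
[ 0.53956923 -0.01602824  0.0544644 ] [[ 0.7  1.7]
 [-0.7  2.1]
 [-1.4 -0.9]
 [ 1.6 -1. ]]
[[-3.2 -1. ]
 [-1.6 -2.3]
 [-1.5  1.5]
 [-2.9  0.6]] [[-2.4 -1. ]
 [-1.8 -0.1]
 [-0.7 -1.5]]
0.0 [[-1.3, 4.8], [-0.4, 3.8]] [[-1.7, 1.1], [-0.8, 1.3]]
0.05 [[-1.4, 2.9], [-0.4, 1.9]] [[-2.0, 0.6], [-1.0, 0.7]]
0.1 [[-1.4, 0.9], [-0.5, -0.1]] [[-2.3, -0.2], [-1.3, -0.0]]
0.15000000000000002 [[-1.4, -1.2], [-0.4, -2.2]] [[-2.7, -1.0], [-1.6, -0.9]]
0.2 [[-1.3, -3.2], [-0.3, -4.3]] [[-3.0, -2.0], [-1.8, -1.8]]
0.25 [[-1.2, -5.3], [-0.1, -6.4]] [[-3.4, -3.1], [-2.1, -2.9]]
```

```bash
python3 - <<'E'
from h import *
a=np.load("pics/w1.npy",allow_pickle=True).item()
c,im=snap("wrist","w2")
print(c["tvec"]-a["tvec"],c["rvec"]-a["rvec"])
cv2.imwrite("pics/c4.png",cv2.resize(im[0:150,195:335],None,fx=4,fy=4,interpolation=cv2.INTER_CUBIC)[:600])
st=bot.read_state();m=R.from_rotvec(st["tcp_rot"]).as_matrix()
Rc=cv2.Rodrigues(c["rvec"])[0]; C=-Rc.T@c["tvec"]
print("cam in tool",m.T@(C-st["position"]),st["qd"].round(3))
E
```

```text
[-0.00045663  0.00065579  0.00037989] [ 1.10155136e-03 -1.68483888e-03  7.89837882e-06]
cam in tool [ 0.07051314 -0.00102769 -0.17016007] [ 0.02  -0.01   0.007  0.003 -0.001  0.   ]
```

View pics/c4.png

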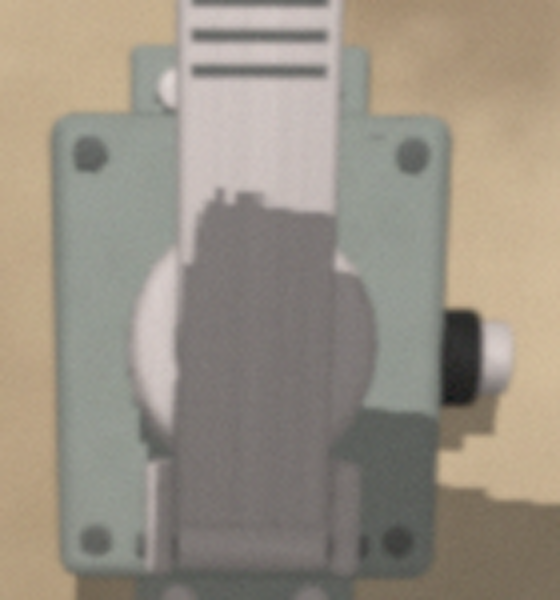

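```bash
cat >> h.py <<'E'
def box(hx,hy,z0,z1):
    L=[]
    for z in (z0,z1):
        q=[[hx,hy,z],[hx,-hy,z],[-hx,-hy,z],[-hx,hy,z]]; L+= [(q[i],q[(i+1)%4]) for i in range(4)]
    return L
def cyl(r,z):
    a=np.linspace(0,2*np.pi,25); return [([r*np.cos(a[i]),r*np.sin(a[i]),z],[r*np.cos(a[i+1]),r*np.sin(a[i+1]),z]) for i in range(24)]
def overlay(im,c,p,segs,x0,y0,w,h,s,f):
    o=cv2.resize(im[y0:y0+h,x0:x0+w],None,fx=s,fy=s,interpolation=cv2.INTER_CUBIC)
    for a,b in segs:
        u=proj(world(p,[a,b]),c); u=((u-[x0,y0]+.5)*s-.5).round().astype(int)
        cv2.line(o,tuple(map(int,u[0])),tuple(map(int,u[1])),(0,255,255),1)
    cv2.imwrite(f"pics/{f}.png",o)
E
python3 - <<'E'
from h import *
T=eyes.get_calibration("top");S=eyes.get_calibration("scene")
W=np.load("pics/w2.npy",allow_pickle=True).item()
M=np.array([[55,48,30],[55,-48,30],[-55,-48,30],[-55,48,30]])/1000
Uw=crop([[435,576],[62,574],[52,116],[449,117]],(195,0),4)
p,r=fit([(W,M,Uw)],[0.54,0,0]);print(p,r.round(1))
segs=box(.055,.048,0,.03)+cyl(.027,.075)+cyl(.027,.03)
for n,i,c,x0,y0,w,h,s in (("top","top0",T,180,150,75,90,6),("sc","scene0",S,195,150,75,65,7),("w","w2",W,185,0,150,150,4)):
    overlay(cv2.imread(f"pics/{i}.png"),c,p,segs,x0,y0,w,h,s,"o_"+n)
a=[cv2.imread(f"pics/o_{n}.png") for n in("top","sc")]
H=540;a=[cv2.copyMakeBorder(x,0,H-x.shape[0],0,0,0) for x in a];cv2.imwrite("pics/oo.png",cv2.resize(np.hstack(a),None,fx=.8,fy=.8))
E
```

```text
[ 0.53983234 -0.01626441  0.05407511] [[ 0.6  1.9]
 [-0.7  2.4]
 [-1.5 -1. ]
 [ 1.8 -1.1]]
```

View pics/oo.png

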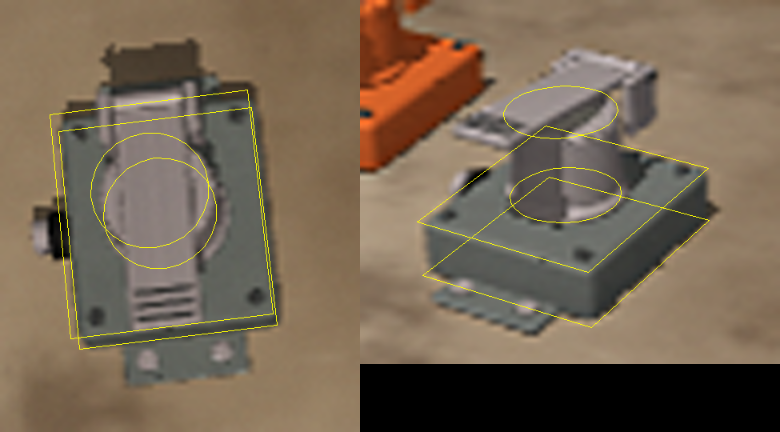

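View pics/o_w.png

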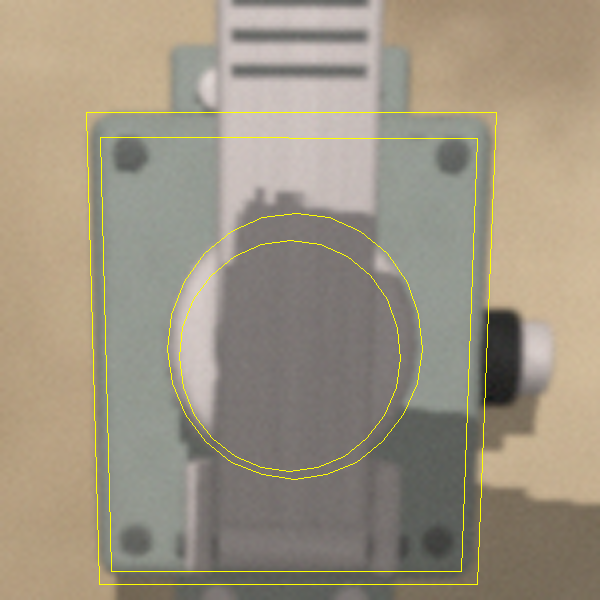

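```bash
python3 - <<'E'
from h import *
st=bot.read_state();m=R.from_rotvec(st["tcp_rot"]).as_matrix();p=st["position"]
print(p,m.round(4),st["finger_gap"])
pts=np.array([p+m@np.array([0,s*st["finger_gap"]/2,0]) for s in(-1,1)]+[p])
o=[]
for n,x0,y0,s in (("top",150,80,4),("scene",190,60,4)):
    c,im=snap(n,n+"1"); u=proj(pts,c); print(n,u.round(1))
    x0,y0=(u[2]-[50,60]).astype(int)
    k=cv2.resize(im[y0:y0+120,x0:x0+100],None,fx=4,fy=4,interpolation=cv2.INTER_CUBIC)
    for q in u: cv2.drawMarker(k,tuple(int(v) for v in ((q-[x0,y0]+.5)*4)),(0,255,255),0,12,1)
    o.append(k)
cv2.imwrite("pics/g.png",np.hstack(o))
E
```

```text
[ 0.62451544 -0.01838312  0.21032303] [[-9.984e-01 -5.730e-02 -9.000e-04]
 [-5.730e-02  9.984e-01  2.000e-04]
 [ 8.000e-04  2.000e-04 -1.000e+00]] 0.0914091156926948
top [[225.7 127.1]
 [179.1 133.1]
 [202.4 130.1]]
scene [[262.6 113.7]
 [232.7 108.8]
 [247.3 111.2]]
```

View pics/g.png

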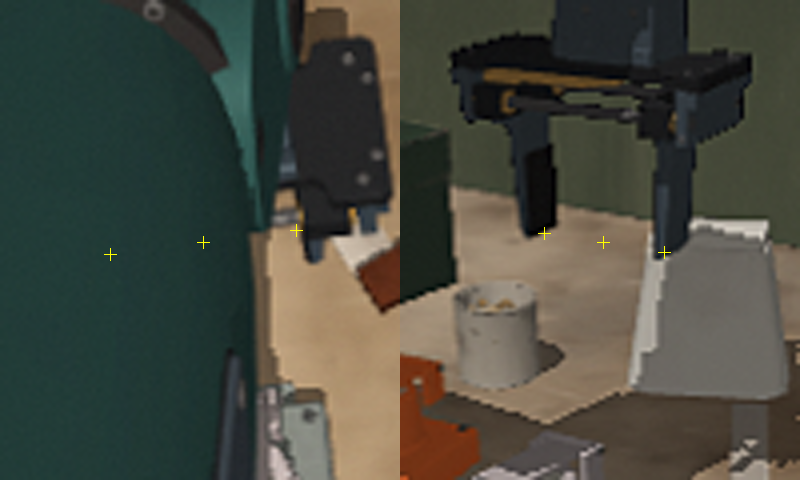

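The fingertips projected into the top view show the same ~2.5 px offset as the lock overlay, so I trust the wrist fit: lock at about (0.5395, -0.0168), yaw 0.054, cover about 0.1 rad. Next I move to the tab.

```bash
python3 - <<'E'
from h import *
go([.494,-.0193,.11],.054+np.pi/2)
E
```

```text
shift [0.1303 0.0061 0.1007] turn 0.26 q6 -1.7 t 2.02
```

>>> apply_moves(
  increments=[0.04,0.002,0.005,0.2,0.08,0.004,0.015,0.2,0.115,0.006,0.03,0.2,0.13,0.006,0.06,0.2,0.13,0.006,0.085,0.2],
  claw=0.066,
)

```text
clock: 2.43
position: [0.4913, -0.0192, 0.125]
tcp_rot: [0.087, -3.14, -0.0]
force: [0.4, -0.3, -0.3]
finger_gap: 0.0662
```

>>> apply_moves(
  increments=[0,0,0.015,0,0,0,0.015,0],
)

```text
clock: 2.6
position: [0.4926, -0.0192, 0.1083]
tcp_rot: [0.087, -3.136, -0.001]
force: [-0.7, 0.7, -1.0]
finger_gap: 0.0659
```

```bash
python3 - <<'E'
from h import *
go([.494,-.0193,.067],.054+np.pi/2)
c,im=snap("wrist","w3")
S,i2=snap("scene","s3")
cv2.imwrite("pics/w3b.png",np.hstack([im[140:384,100:420],cv2.resize(i2[125:215,190:290],None,fx=3,fy=2.711,interpolation=cv2.INTER_CUBIC)]))
E
```

```text
shift [-0.0015 -0.0002  0.0413] turn 0.08 q6 -1.71 t 2.6
```

View pics/w3b.png

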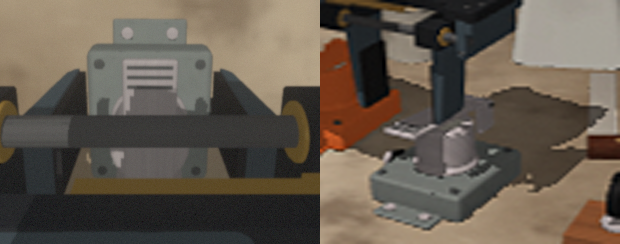

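The fingers straddle the cover tab, which sits at columns 125–175 of the crop, between fingers at about 82 and 215. I descend and close.

>>> apply_moves(
  increments=[0,0,0.02,0,0,0,0.04,0,0,0,0.041,0,0,0,0.041,0],
)

```text
clock: 3.03
position: [0.4951, -0.02, 0.0703]
tcp_rot: [0.085, -3.14, -0.0]
force: [-0.5, -0.2, 0.1]
finger_gap: 0.0658
```

>>> apply_moves(
  increments=[0,0,0,0,0,0,0,0,0,0,0,0,0,0,0,0,0,0,0,0],
  claw=0.025,
)

```text
clock: 3.45
position: [0.4953, -0.0203, 0.0702]
tcp_rot: [-0.085, 3.14, -0.0]
force: [-0.4, -0.4, -0.7]
finger_gap: 0.0356
```

>>> apply_moves(
  increments=[0,0,0,0,0,0,0,0],
)

```text
clock: 3.62
position: [0.495, -0.0194, 0.0698]
tcp_rot: [-0.083, 3.14, 0.002]
force: [-0.6, 13.1, 0.7]
finger_gap: 0.0316
```

```bash
python3 - <<'E'
from h import *
st=bot.read_state(); p=np.array(st["position"]);m=R.from_rotvec(st["tcp_rot"]).as_matrix()
print(st["finger_gap"],st["force"],p)
g=p-m[:,2]*.019
L=np.array([.5395,-.0168,0]);c,s=np.cos(.054),np.sin(.054)
gl=np.array([[c,s],[-s,c]])@(g-L)[:2]; print("grasp in lock",gl,g[2])
dx,dz=.042-gl[0],g[2]-.08; th0=np.arctan2(dz,dx); r=np.hypot(dx,dz); print("r,th",r,th0)
for th in np.arange(.2,2.5,.15):
    t=np.array([.042-r*np.cos(th),0,.08+r*np.sin(th)])-[gl[0],0,g[2]]
    w=np.array([c*t[0],s*t[0],t[2]]); print(round(th,2),(m.T@w).round(4))
E
```

```text
0.03159100507654053 [-0.59631779 13.07554427  0.70669958] [ 0.49497636 -0.01942364  0.06983769]
grasp in lock [-0.04460383 -0.00024371] 0.08883767373688281
r,th 0.08705359207039821 0.10169511650711961
0.2 [-0.0013  0.     -0.0085]
0.35 [-0.0048  0.     -0.021 ]
0.5 [-0.0102  0.0001 -0.0329]
0.65 [-0.0173  0.0001 -0.0438]
0.8 [-0.026   0.0001 -0.0536]
0.95 [-0.036   0.0001 -0.062 ]
1.1 [-0.0471  0.0001 -0.0687]
1.25 [-0.0592  0.0002 -0.0738]
1.4 [-0.0718  0.0002 -0.0769]
1.55 [-0.0848  0.0002 -0.0782]
1.7 [-0.0978  0.0002 -0.0775]
1.85 [-0.1106  0.0002 -0.0748]
2.0 [-0.1228  0.0002 -0.0703]
2.15 [-0.1343  0.0002 -0.064 ]
2.3 [-0.1446  0.0002 -0.0561]
2.45 [-0.1537  0.0002 -0.0467]
```

>>> apply_moves(
  increments=[-0.001,0.001,-0.0085,0,-0.005,0.001,-0.021,0,-0.01,0.001,-0.033,0,-0.017,0.001,-0.044,0,-0.026,0.001,-0.0535,0],
)

```text
clock: 4.03
position: [0.5197, -0.0178, 0.1233]
tcp_rot: [0.084, -3.138, -0.0]
force: [-3.2, -0.1, -5.6]
finger_gap: 0.0317
```

>>> apply_moves(
  increments=[-0.01,0,-0.0085,0,-0.021,0,-0.015,0,-0.033,0,-0.02,0,-0.046,0,-0.0235,0,-0.059,0,-0.0247,0],
)

```text
clock: 4.45
position: [0.5805, -0.0147, 0.1489]
tcp_rot: [0.085, -3.14, 0.0]
force: [-6.1, -0.1, 9.2]
finger_gap: 0.0315
```

>>> apply_moves(
  increments=[-0.013,0,0.0007,0,-0.026,0,0.0034,0,-0.038,0,0.008,0,-0.0495,0,0.014,0,-0.06,0,0.022,0],
)

```text
clock: 4.87
position: [0.6458, -0.0115, 0.1299]
tcp_rot: [-0.084, 3.13, -0.001]
force: [12.0, 1.6, 24.7]
finger_gap: 0.0307
```

```bash
python3 - <<'E'
from h import *
S,i2=snap("scene","s4")
cv2.imwrite("pics/s4b.png",cv2.resize(i2[90:220,180:310],None,fx=4,fy=4,interpolation=cv2.INTER_CUBIC))
print(bot.read_state()["force"])
E
```

```text
[12.67374351  1.54533764 24.98340187]
```

View pics/s4b.png

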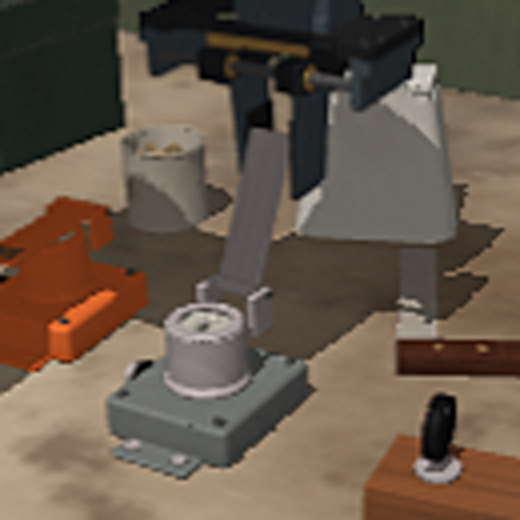

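The scene view shows the cover well past upright, with its hinge lugs at (235,300) and its end between the fingers. I continue the arc with a slightly larger radius to relieve the radial force.

>>> apply_moves(
  increments=[-0.006,0,0.003,0,-0.011,0,0.008,0,-0.015,0,0.013,0,-0.019,0,0.018,0,-0.019,0,0.018,0],
)

```text
clock: 5.33
position: [0.666, -0.0105, 0.1118]
tcp_rot: [-0.084, 3.127, -0.001]
force: [18.1, 1.1, 19.3]
finger_gap: 0.031
```

>>> apply_moves(
  increments=[0,0,0,0,0,0,0,0,0,0,0,0],
  claw=0.06,
)

```text
clock: 5.58
position: [0.6587, -0.0104, 0.1078]
tcp_rot: [0.085, -3.14, 0.0]
force: [0.1, 0.2, 0.1]
finger_gap: 0.0479
```

>>> apply_moves(
  increments=[0,0,-0.03,0,0,0,-0.06,0,0,0,-0.075,0,0,0,-0.075,0,0,0,-0.075,0],
)

```text
clock: 6.0
position: [0.6588, -0.0105, 0.183]
tcp_rot: [-0.085, 3.14, -0.0]
force: [0.3, -0.7, -0.7]
finger_gap: 0.0602
```

```bash
python3 - <<'E'
from h import *
S,i2=snap("scene","s5")
k=cv2.resize(i2[90:220,180:310],None,fx=4,fy=4,interpolation=cv2.INTER_CUBIC)
p=[.5395,-.0168,.054]
for th in (2.2,2.4,2.6,2.8):
    for y in(.016,-.016):
        u=proj(world(p,[cov(0.0,-.003,y,th),cov(.108,-.003,y,th)]),S);u=((u-[180,90]+.5)*4).astype(int)
        cv2.line(k,tuple(map(int,u[0])),tuple(map(int,u[1])),(0,255,255) if th!=2.6 else (0,0,255),1)
cv2.imwrite("pics/s5b.png",k)
print(bot.read_state()["force"],bot.read_state()["finger_gap"],bot.read_state()["position"])
E
```

```text
[-0.55920612  0.21734713  0.25858007] 0.05973367525944126 [ 0.65814862 -0.01040537  0.1819529 ]
```

View pics/s5b.png

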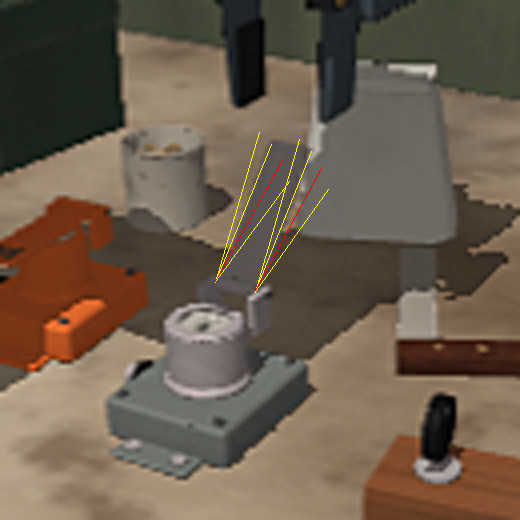

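The cover is near 2.4 rad. I close the fingers and press it down to its stop.

>>> apply_moves(
  increments=[0,0,0.005,0,0,0,0.01,0,0,0,0.015,0,0,0,0.02,0,0,0,0.025,0],
  claw=0.0,
)

```text
clock: 6.47
position: [0.6586, -0.0105, 0.1568]
tcp_rot: [0.085, -3.14, 0.0]
force: [7.1, -2.6, 7.8]
finger_gap: 0.0297
```

>>> apply_moves(
  increments=[0,0,0.01,0,0,0,0.02,0,0,0,0.03,0,0,0,0.035,0,0,0,0.038,0],
)

```text
clock: 6.88
position: [0.6653, -0.0106, 0.1229]
tcp_rot: [-0.084, 3.126, -0.001]
force: [24.9, 0.1, 13.1]
finger_gap: 0.0303
```

The fingers caught the cover's end again instead of closing above it. I open, rise clear, close fully, then press.

>>> apply_moves(
  increments=[0,0,0,0,0,0,0,0,0,0,0,0],
  claw=0.055,
)

```text
clock: 7.13
position: [0.6582, -0.0104, 0.1192]
tcp_rot: [0.085, -3.139, -0.0]
force: [0.2, 0.7, -0.7]
finger_gap: 0.0474
```

>>> apply_moves(
  increments=[0,0,-0.03,0,0,0,-0.06,0,0,0,-0.075,0,0,0,-0.075,0,0,0,-0.075,0],
)

```text
clock: 7.55
position: [0.6586, -0.0104, 0.1949]
tcp_rot: [-0.085, 3.14, -0.0]
force: [1.0, -0.1, -0.6]
finger_gap: 0.0555
```

>>> apply_moves(
  increments=[0,0,0,0,0,0,0,0,0,0,0,0,0,0,0,0,0,0,0,0],
  claw=0.0,
)

```text
clock: 7.97
position: [0.6585, -0.0104, 0.1942]
tcp_rot: [0.085, -3.14, -0.0]
force: [-0.6, 0.3, 0.1]
finger_gap: 0.0246
```

```bash
python3 - <<'E'
from h import *
S,i2=snap("scene","s6")
k=cv2.resize(i2[90:220,180:310],None,fx=4,fy=4,interpolation=cv2.INTER_CUBIC)
cv2.imwrite("pics/s6b.png",k)
st=bot.read_state();print(st["force"],st["finger_gap"],st["position"])
E
```

```text
[-0.82662789 -0.26604873 -0.34853817] 0.02044584541081003 [ 0.65853683 -0.01046552  0.19443706]
```

View pics/s6b.png

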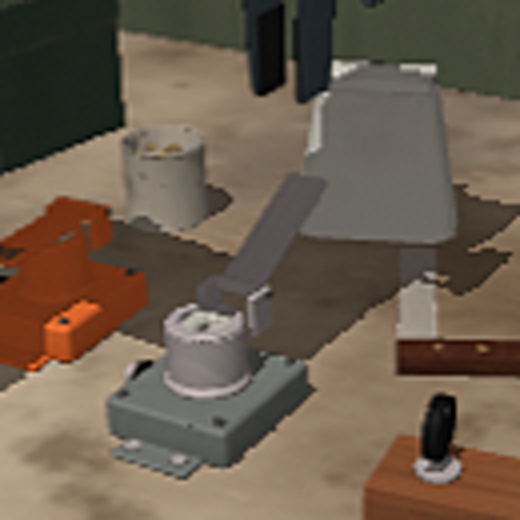

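The cover now lies far over, near its stop, and the barrel's face and keyway are visible. Next is a look at the keyway from above.

>>> apply_moves(
  increments=[0.025,0.0,0.01,0,0.045,0.0,0.01,0,0.045,0.0,0.01,0,0.045,0.0,0.01,0],
)

```text
clock: 8.35
position: [0.6133, -0.0129, 0.1849]
tcp_rot: [0.085, -3.14, 0.0]
force: [-0.2, 0.0, 0.8]
finger_gap: 0.0004
```

```bash
python3 - <<'E'
from h import *
c,im=snap("wrist","w7")
p=[.5395,-.0168,.054]
segs=cyl(.027,.075)+cyl(.0155,.075)+cyl(.0155,.072)+box(.009,.0035,.072,.072)+box(.055,.048,.03,.03)
u=proj(world(p,[[0,0,.072]]),c)[0];x0,y0=(u-[60,50]).astype(int).clip(0);print(u,x0,y0)
overlay(im,c,p,segs,x0,y0,120,100,6,"w7o")
cv2.imwrite("pics/w7c.png",cv2.resize(im[y0:y0+100,x0:x0+120],None,fx=6,fy=6,interpolation=cv2.INTER_CUBIC))
E
```

```text
[249.41806648  99.53741323] 189 49
```

View pics/w7o.png

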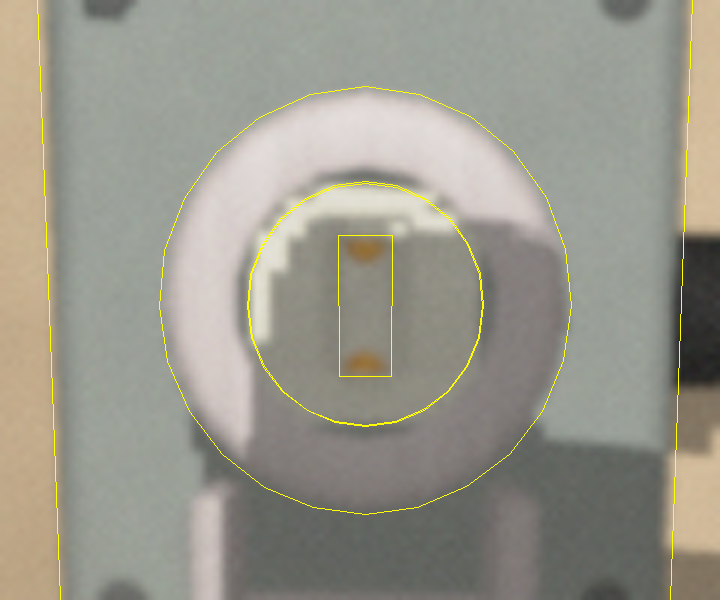

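View pics/w7c.png

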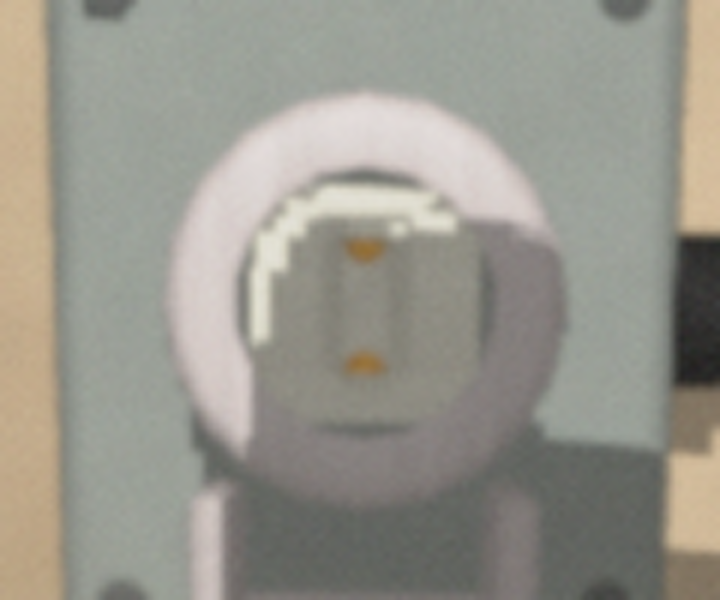

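The overlay fits to under 1 px, and the pins at (365,245) and (365,365) are centred in the slot, so lock pose (0.5395, -0.0165, 0.054) is good. Next, the keys.

```bash
python3 - <<'E'
from h import *
go([.585,-.24,.20],.17+np.pi/2)
E
```

```text
shift [ 0.0414 -0.2252 -0.0148] turn -6.65 q6 -1.68 t 8.4
```

>>> apply_moves(
  increments=[0.041,-0.225,-0.015,-6.6,0.041,-0.225,-0.015,-6.6,0.041,-0.225,-0.015,-6.6,0.041,-0.225,-0.015,-6.6,0.041,-0.225,-0.015,-6.6],
)

```text
clock: 8.82
position: [0.588, -0.2213, 0.1991]
tcp_rot: [-0.266, 3.129, -0.001]
force: [2.0, -0.2, 0.2]
finger_gap: 0.0007
```

>>> apply_moves(
  increments=[0.003,-0.034,0,0,0.003,-0.034,0,0,0.003,-0.034,0,0],
  claw=0.04,
)

```text
clock: 9.07
position: [0.591, -0.255, 0.1987]
tcp_rot: [-0.261, 3.13, -0.001]
force: [0.2, 0.5, -0.2]
finger_gap: 0.0175
```

```bash
python3 - <<'E'
from h import *
st=bot.read_state();print(st["position"],st["qd"].round(3),yaw()[0])
c,im=snap("wrist","w8")
cv2.imwrite("pics/w8b.png",cv2.resize(im[:250],None,fx=1.5,fy=1.5,interpolation=cv2.INTER_CUBIC))
E
```

```text
[ 0.59099833 -0.25504652  0.19866157] [ 0.042 -0.013  0.029  0.005  0.001  0.014] 1.7374716720666767
```

View pics/w8b.png

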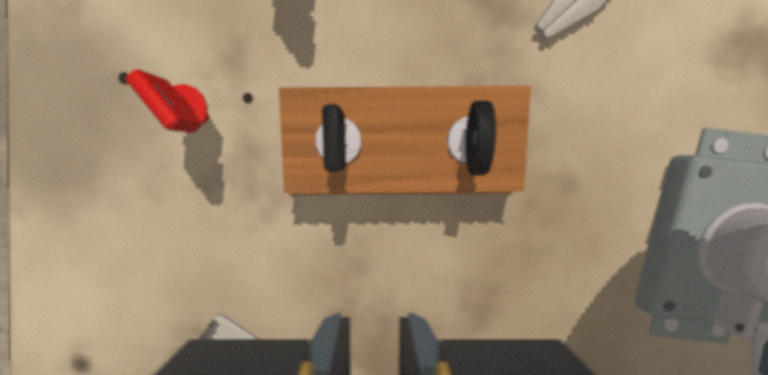

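```bash
python3 - <<'E'
from h import *
c,im=snap("wrist","w9")
print((c["tvec"]-np.load("pics/w8.npy",allow_pickle=True).item()["tvec"]).round(4))
cv2.imwrite("pics/w9c.png",cv2.resize(im[45:140,175:365],None,fx=4,fy=4,interpolation=cv2.INTER_CUBIC))
S=cv2.imread("pics/scene0.png");cv2.imwrite("pics/s0k.png",cv2.resize(S[180:225,275:345],None,fx=10,fy=10,interpolation=cv2.INTER_CUBIC))
E
```

```text
[-0.0007  0.0004  0.0003]
```

View pics/w9c.png

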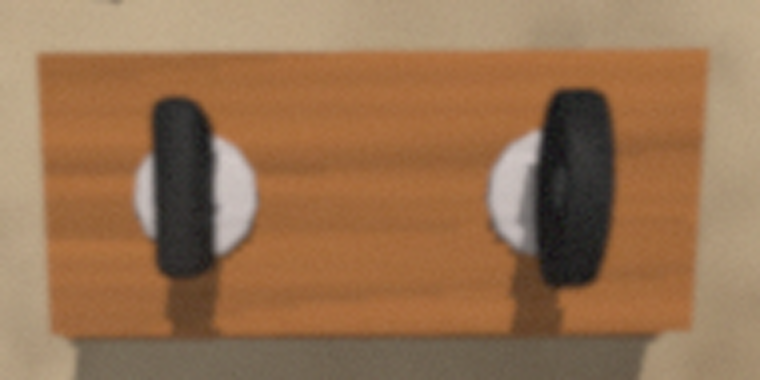

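View pics/s0k.png

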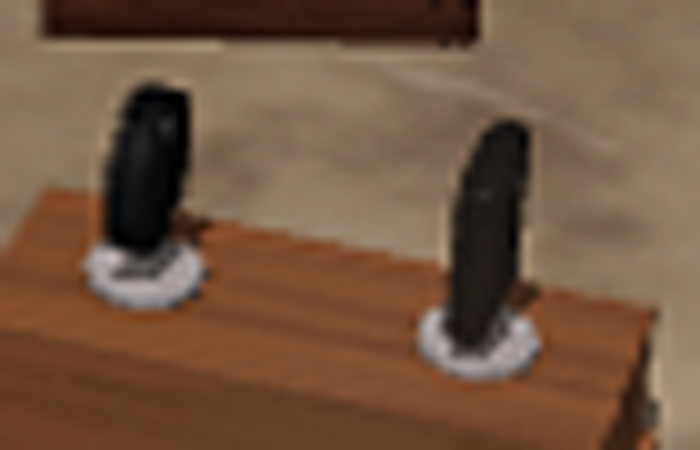

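```bash
python3 - <<'E'
from h import *
c=np.load("pics/w9.npy",allow_pickle=True).item(); im=cv2.imread("pics/w9.png")
B=np.array([[-31,-75,42],[-31,75,42],[31,75,42],[31,-75,42]])/1000
U=crop([[38,54],[709,48],[692,330],[53,335]],(175,45),4)
p,r=fit([(c,B,U)],[.51,-.25,.17]);print(p,r.round(1))
k=world(p,[[0,-.04,0]])[0];print("key",k)
kk=[k[0],k[1],p[2]]
q=np.array([.017,.005])
overlay(im,c,kk,cyl(.014,.046)+box(.017,.005,.094,.094)+box(.017,.005,.052,.052),205,55,50,65,9,"w9o")
go([k[0],k[1],.13],p[2]+np.pi/2)
E
```

```text
[ 0.50944703 -0.25021297  0.17487844] [[-0.4 -0.2]
 [ 0.5 -0.1]
 [ 0.3  0.2]
 [-0.4  0.3]]
key [ 0.51640657 -0.28960288  0.        ]
shift [ 0.0794 -0.0238  0.0684] turn -0.33 q6 -2.18 t 9.17
```

View pics/w9o.png

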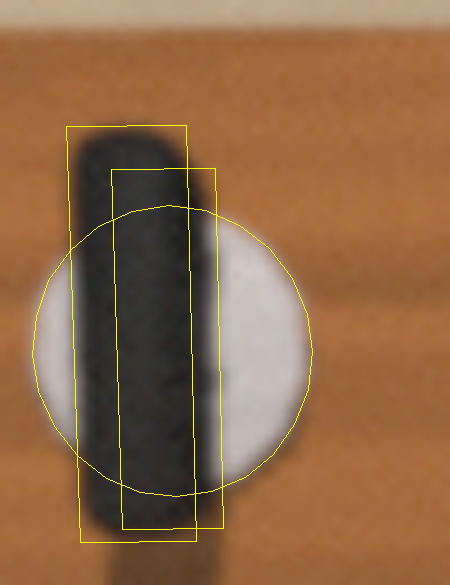

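The flange overlay matches within half a pixel. The square-bowed key is at (0.5164, -0.2896), the y- slot. I approach and grip.

>>> apply_moves(
  increments=[0.04,-0.012,0.015,-0.3,0.079,-0.0238,0.035,-0.3,0.0794,-0.0238,0.067,-0.3,0.0794,-0.0238,0.067,-0.3,0.0794,-0.0238,0.067,-0.3],
)

```text
clock: 9.58
position: [0.5158, -0.2887, 0.131]
tcp_rot: [0.274, -3.128, -0.003]
force: [0.5, 0.1, -0.6]
finger_gap: 0.04
```

```bash
python3 - <<'E'
from h import *
go([.5164,-.2896,.059],.1749+np.pi/2)
c,im=snap("wrist","w10")
cv2.imwrite("pics/w10b.png",cv2.resize(im[120:330,150:350],None,fx=3,fy=2.8,interpolation=cv2.INTER_CUBIC))
E
```

```text
shift [-0.0005 -0.0011  0.072 ] turn -0.0 q6 -2.3 t 9.58
```

View pics/w10b.png

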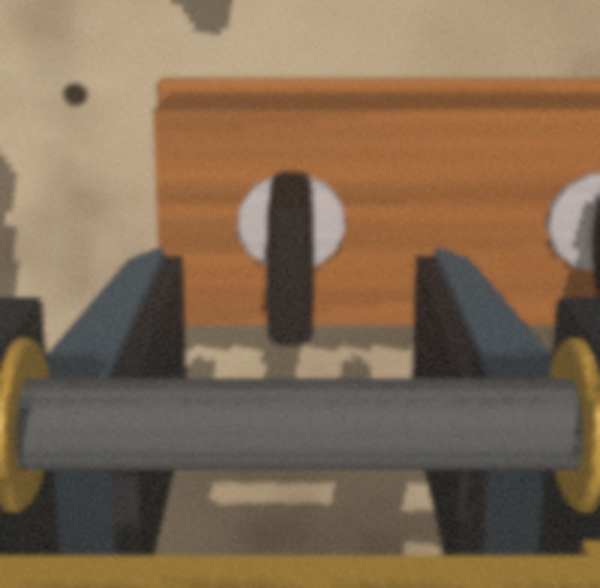

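The key sits between the fingers, at about column 290 against a finger midpoint of 299. I descend.

>>> apply_moves(
  increments=[-0.0005,-0.001,0.025,0,-0.0005,-0.001,0.05,0,-0.0005,-0.001,0.065,0,-0.0005,-0.001,0.072,0,-0.0005,-0.001,0.072,0],
)

```text
clock: 10.05
position: [0.5178, -0.2903, 0.0597]
tcp_rot: [0.276, -3.129, -0.0]
force: [0.1, 0.1, -0.3]
finger_gap: 0.0398
```

>>> apply_moves(
  increments=[0,0,0,0],
)

```text
clock: 10.13
position: [0.5181, -0.2909, 0.0609]
tcp_rot: [-0.275, 3.128, -0.001]
force: [-0.8, -1.1, -0.1]
finger_gap: 0.0401
```

>>> apply_moves(
  increments=[0,0,0,0,0,0,0,0,0,0,0,0,0,0,0,0,0,0,0,0],
  claw=0.004,
)

```text
clock: 10.55
position: [0.5169, -0.2909, 0.0599]
tcp_rot: [-0.273, 3.129, -0.0]
force: [-0.2, -0.6, -1.0]
finger_gap: 0.01
```

>>> apply_moves(
  increments=[0,0,0,0,0,0,0,0,0,0,0,0],
)

```text
clock: 10.8
position: [0.5169, -0.291, 0.0598]
tcp_rot: [-0.274, 3.129, -0.0]
force: [-2.2, 0.6, 7.2]
finger_gap: 0.0101
```

```bash
python3 - <<'E'
from h import *
for i in range(4):
    st=bot.read_state();print(st["position"].round(4),st["force"].round(1),st["finger_gap"].round(4),st["joints"].round(4)); 
    if i<2: snap("wrist","w11")
E
```

```text
Traceback (most recent call last):
AttributeError: 'float' object has no attribute 'round'
```

>>> apply_moves(
  increments=[0,0,-0.02,0,0,0,-0.05,0,0,0,-0.085,0,0,0,-0.11,0,0,0,-0.11,0],
)

```text
clock: 11.22
position: [0.5189, -0.2922, 0.1746]
tcp_rot: [-0.273, 3.124, -0.006]
force: [1.0, -0.2, -0.1]
finger_gap: 0.0099
```

```bash
python3 - <<'E'
from h import *
go([.54,-.0172,.167],.054+np.pi/2)
st=bot.read_state();print(st["position"],st["force"],st["finger_gap"])
c,im=snap("wrist","w12");_,s=snap("scene","s12")
cv2.imwrite("pics/w12b.png",np.hstack([cv2.resize(im[120:330,150:350],None,fx=2,fy=2),cv2.resize(s[105:245,250:350],None,fx=3,fy=3)]))
E
```

```text
shift [-0.0684  0.2672  0.0068] turn 6.9 q6 -2.3 t 11.22
[ 0.51894928 -0.29222206  0.17463335] [ 1.02818738 -0.19286343 -0.14997328] 0.009884453648127187
```

View pics/w12b.png

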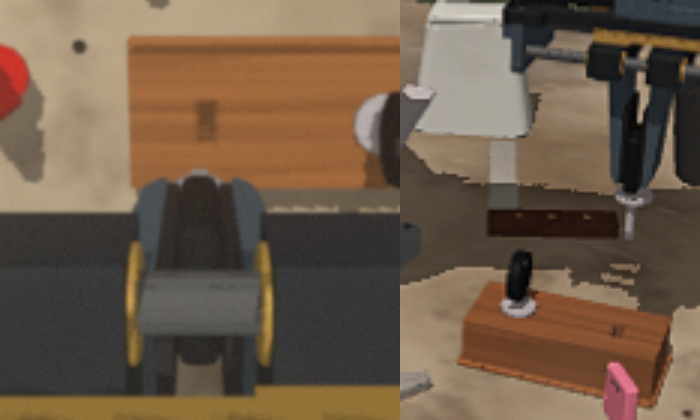

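The key is held upright and the round key still stands in the block. I transfer it to above the lock.

>>> apply_moves(
  increments=[-0.01,0.04,0.003,2,-0.02,0.08,0.005,4,-0.031,0.12,0.006,6,-0.041,0.16,0.006,6.9,-0.051,0.2,0.006,6.9],
)

```text
clock: 11.73
position: [0.531, -0.0831, 0.1618]
tcp_rot: [0.082, -3.138, -0.001]
force: [0.8, -0.0, -0.5]
finger_gap: 0.0101
```

```bash
python3 - <<'E'
from h import *
go([.54,-.0172,.167],.054+np.pi/2)
E
```

```text
shift [-0.0124  0.0653 -0.0052] turn -0.1 q6 -1.82 t 11.73
```

>>> apply_moves(
  increments=[-0.007,0.03,0,0,-0.012,0.06,-0.002,0,-0.0125,0.065,-0.002,0,-0.0125,0.065,-0.002,0,-0.0125,0.065,-0.002,0],
)

```text
clock: 12.15
position: [0.5405, -0.0196, 0.1644]
tcp_rot: [0.086, -3.139, -0.0]
force: [0.8, 0.0, -1.3]
finger_gap: 0.0099
```

```bash
python3 - <<'E'
from h import *
go([.54,-.0172,.13],.054+np.pi/2)
st=bot.read_state();print(st["position"],st["qd"].round(3))
E
```

```text
shift [0.0003 0.0024 0.0344] turn 0.05 q6 -1.7 t 12.15
[ 0.54051618 -0.01959591  0.16437204] [-0.025 -0.005 -0.004  0.001  0.003 -0.   ]
```

Next I align, lower to just above the bezel (tip about 5 mm over the face), and look.

>>> apply_moves(
  increments=[0,0.002,0.015,0,0,0.002,0.032,0,0,0.002,0.034,0,0,0.002,0.034,0],
)

```text
clock: 12.48
position: [0.5401, -0.0185, 0.1303]
tcp_rot: [0.083, -3.138, -0.0]
force: [0.2, 0.1, -0.3]
finger_gap: 0.0098
```

```bash
python3 - <<'E'
from h import *
go([.54,-.0172,.125],.054+np.pi/2)
c,im=snap("wrist","w13");s,a=snap("scene","s13");t,b=snap("top","t13")
cv2.imwrite("pics/w13b.png",cv2.resize(im[130:300,170:330],None,fx=3.5,fy=3.5,interpolation=cv2.INTER_CUBIC))
cv2.imwrite("pics/s13b.png",cv2.resize(a[120:200,200:280],None,fx=7,fy=7,interpolation=cv2.INTER_CUBIC))
print(bot.read_state()["position"],bot.read_state()["force"])
E
```

```text
shift [0.     0.0013 0.0053] turn -0.08 q6 -1.7 t 12.48
[ 0.54147115 -0.01803162  0.1321473 ] [ 0.04636338  0.70268343 -0.70555275]
```

View pics/w13b.png

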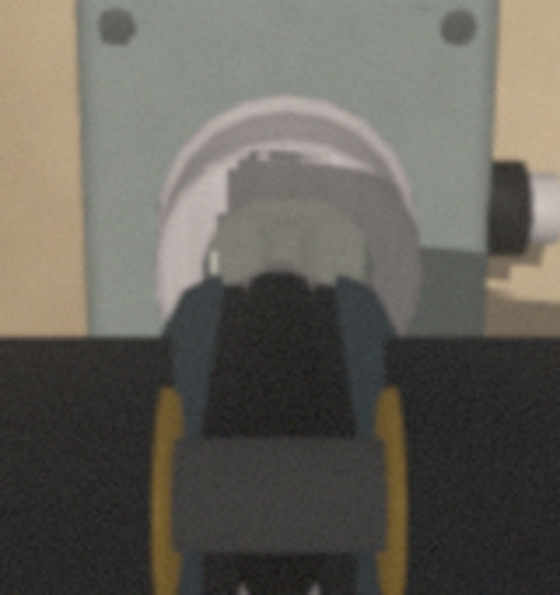

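View pics/s13b.png

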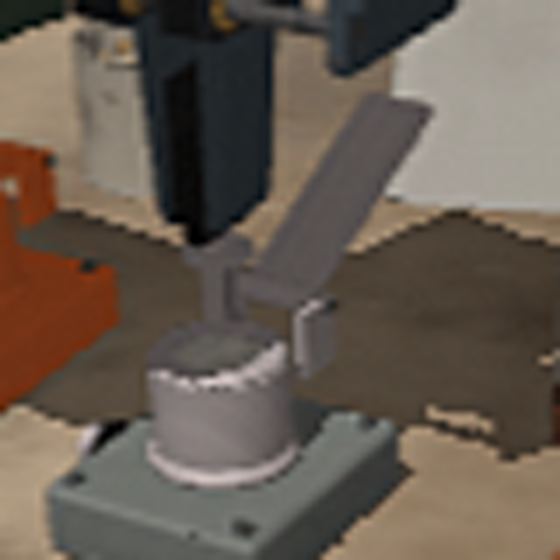

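```bash
python3 - <<'E'
from h import *
P=[]
for i in range(6):
    st=bot.read_state();P.append(np.r_[st["position"],st["tcp_rot"][0]*np.sign(st["tcp_rot"][1])]); c,im=snap("wrist","w14")
P=np.array(P);print(P.round(4),P.mean(0))
p=[.5395,-.0165,.054]
overlay(im,c,p,cyl(.027,.075)+cyl(.0155,.075)+box(.009,.0035,.072,.072)+box(.055,.048,.03,.03),190,140,120,110,6,"w14o")
E
```

```text
[[ 0.5415 -0.018   0.1321 -0.0836]
 [ 0.5416 -0.0179  0.1323 -0.0839]
 [ 0.5415 -0.0178  0.1323 -0.0841]
 [ 0.5415 -0.0177  0.1322 -0.0844]
 [ 0.5414 -0.0176  0.1321 -0.0846]
 [ 0.5414 -0.0175  0.132  -0.0847]] [ 0.541483   -0.0177484   0.13216094 -0.08423189]
```

View pics/w14o.png

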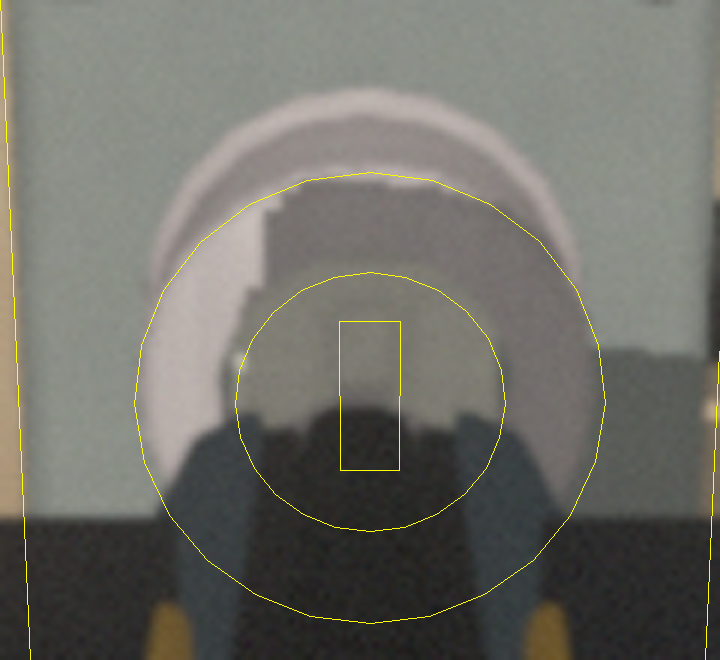

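>>> apply_moves(
  increments=[0.001,0.0004,0.002,0,0.0018,0.0006,0.004,0,0.0018,0.0006,0.006,0,0.0018,0.0006,0.007,0,0.0018,0.0006,0.007,0],
)

```text
clock: 13.35
position: [0.5391, -0.0169, 0.1241]
tcp_rot: [0.085, -3.14, -0.0]
force: [0.4, -1.3, -1.4]
finger_gap: 0.0102
```

```bash
python3 - <<'E'
from h import *
s,a=snap("scene","s15");t,b=snap("top","t15")
st=bot.read_state();print(st["position"],st["force"])
go([.5394,-.0168,.12],.054+np.pi/2)
cv2.imwrite("pics/s15b.png",cv2.resize(a[140:185,210:260],None,fx=12,fy=12,interpolation=cv2.INTER_CUBIC))
E
```

```text
[ 0.53926361 -0.01693157  0.12442169] [-0.33464147 -0.16438955 -0.28068649]
shift [-0.0001  0.0001  0.0044] turn 0.0 q6 -1.7 t 13.45
```

View pics/s15b.png

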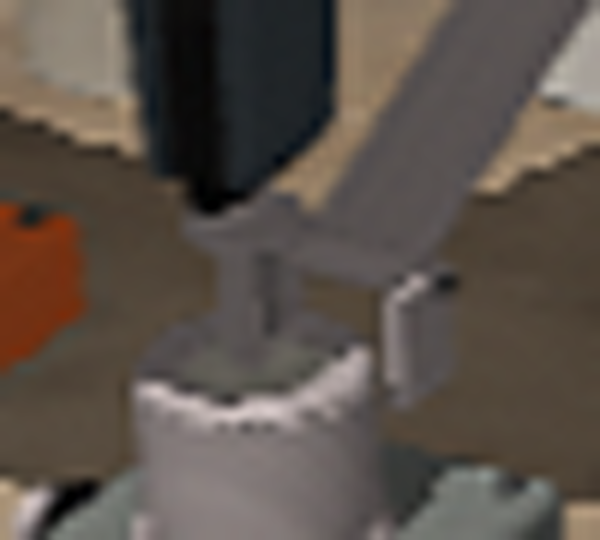

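The blade is centred over the barrel, at column ~260 against 258. I lower it in small steps.

>>> apply_moves(
  increments=[0,0,0.002,0,0,0,0.004,0,0,0,0.006,0,0,0,0.008,0,0,0,0.008,0],
)

```text
clock: 13.87
position: [0.5391, -0.0169, 0.116]
tcp_rot: [0.085, -3.14, -0.0]
force: [0.5, -0.4, -0.9]
finger_gap: 0.0098
```

>>> apply_moves(
  increments=[0,0,0.002,0,0,0,0.004,0,0,0,0.005,0,0,0,0.005,0],
)

```text
clock: 14.2
position: [0.5391, -0.0169, 0.1112]
tcp_rot: [0.085, -3.14, -0.0]
force: [0.2, 0.0, -0.4]
finger_gap: 0.0098
```

The tip is about 11 mm deep with no side force. I push on through the pins.

>>> apply_moves(
  increments=[0,0,0.002,0,0,0,0.004,0,0,0,0.006,0,0,0,0.008,0,0,0,0.008,0],
)

```text
clock: 14.62
position: [0.5386, -0.0169, 0.1029]
tcp_rot: [0.085, -3.139, -0.0]
force: [-3.2, -1.0, -1.5]
finger_gap: 0.0101
```

>>> apply_moves(
  increments=[0,0,0.002,1,0,0,0.004,-1,0,0,0.006,1,0,0,0.008,-1,0,0,0.008,0],
)

```text
clock: 15.03
position: [0.5395, -0.017, 0.0953]
tcp_rot: [-0.086, 3.14, -0.0]
force: [-0.3, -0.0, -2.8]
finger_gap: 0.0096
```

```bash
python3 - <<'E'
from h import *
s,a=snap("scene","s16")
st=bot.read_state();print(st["position"],st["force"],st["ft_torque"],st["finger_gap"])
cv2.imwrite("pics/s16b.png",cv2.resize(a[140:185,210:260],None,fx=12,fy=12,interpolation=cv2.INTER_CUBIC))
E
```

```text
[ 0.53946131 -0.0169708   0.09536897] [ 0.07014062 -0.61261583 -2.18764801] [-0.01347296 -0.10084166 -0.00069664] 0.009631580158992062
```

View pics/s16b.png

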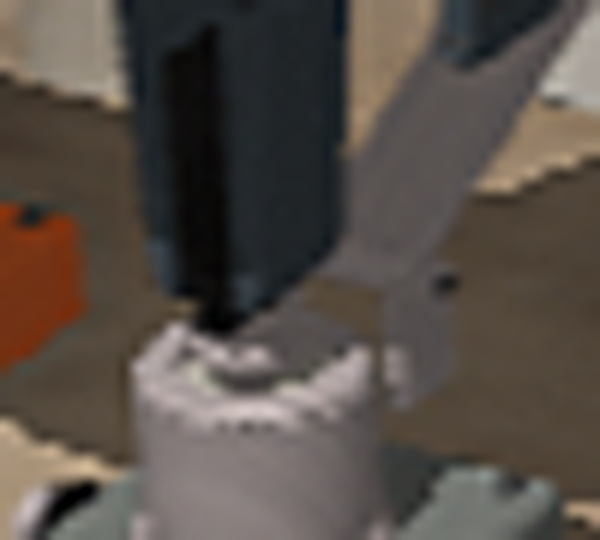

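>>> apply_moves(
  increments=[0,0,0.002,0,0,0,0.004,0,0,0,0.006,0,0,0,0.007,0,0,0,0.007,0],
)

```text
clock: 15.5
position: [0.5402, -0.017, 0.0896]
tcp_rot: [-0.083, 3.139, -0.0]
force: [-5.8, 0.9, 18.3]
finger_gap: 0.01
```

>>> apply_moves(
  increments=[0,0,0.001,0,0,0,0.0015,0,0,0,0.0015,0],
)

```text
clock: 15.75
position: [0.5408, -0.017, 0.089]
tcp_rot: [-0.083, 3.138, -0.0]
force: [-7.5, 1.5, 30.4]
finger_gap: 0.0101
```

```bash
python3 - <<'E'
from h import *
s,a=snap("scene","s17");c,w=snap("wrist","w17")
st=bot.read_state();print(st["position"],st["force"],st["ft_torque"],st["finger_gap"])
cv2.imwrite("pics/s17b.png",np.hstack([cv2.resize(a[140:185,210:260],None,fx=9,fy=9,interpolation=cv2.INTER_CUBIC),cv2.resize(w[130:265,200:305],None,fx=3,fy=3,interpolation=cv2.INTER_CUBIC)]))
E
```

```text
[ 0.54084435 -0.01698083  0.08898729] [-8.33337211  0.94506523 30.41438079] [ 0.22873911  1.52350224 -0.0330714 ] 0.009905661201994384
```

View pics/s17b.png

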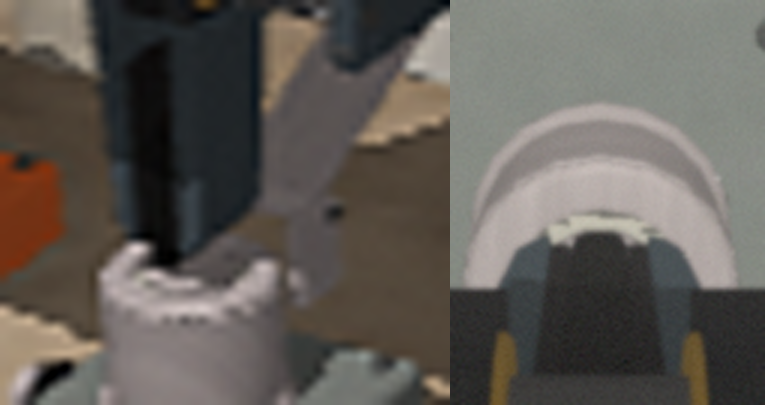

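Hard contact shows at the predicted home height (TCP 0.089), with force rising to 30 N for under 1 mm of travel, and the flange sits inside the bezel. I relieve the push and side load, then turn.

>>> apply_moves(
  increments=[0.001,0,-0.0015,0,0.001,0,-0.0015,0],
)

```text
clock: 16.02
position: [0.5396, -0.017, 0.0893]
tcp_rot: [-0.083, 3.137, -0.0]
force: [3.5, 0.4, 4.0]
finger_gap: 0.0099
```

>>> apply_moves(
  increments=[0,0,0,3,0,0,0,6,0,0,0,10,0,0,0,15,0,0,0,20],
)

```text
clock: 16.43
position: [0.5396, -0.0171, 0.0892]
tcp_rot: [0.469, 3.104, 0.0]
force: [1.6, 0.5, 9.3]
finger_gap: 0.0095
```

>>> apply_moves(
  increments=[0,0,0,6,0,0,0,12,0,0,0,18,0,0,0,24,0,0,0,30],
)

```text
clock: 16.85
position: [0.5394, -0.0171, 0.0892]
tcp_rot: [1.258, 2.877, 0.001]
force: [0.0, 0.8, 10.0]
finger_gap: 0.0099
```

>>> apply_moves(
  increments=[0,0,0,6,0,0,0,12,0,0,0,18,0,0,0,23,0,0,0,26],
)

```text
clock: 17.27
position: [0.5397, -0.017, 0.0892]
tcp_rot: [1.872, 2.52, 0.002]
force: [1.7, 1.8, 8.2]
finger_gap: 0.0097
```

```bash
python3 - <<'E'
from h import *
st=bot.read_state();print(st["position"],st["force"],st["ft_torque"],st["finger_gap"],np.degrees(yaw()[0]-np.pi/2-.054))
s,a=snap("scene","s18");c,w=snap("wrist","w18")
cv2.imwrite("pics/s18b.png",np.hstack([cv2.resize(a[110:200,205:305],None,fx=4,fy=4.5,interpolation=cv2.INTER_CUBIC),cv2.resize(w[130:265,200:305],None,fx=3,fy=3,interpolation=cv2.INTER_CUBIC)]))
E
```

```text
[ 0.53965002 -0.01698413  0.0892117 ] [1.74409318 1.75935854 8.22335737] [ 0.19302061 -0.42281713  0.11426936] 0.009650260261035323 -76.32373903809855
```

View pics/s18b.png

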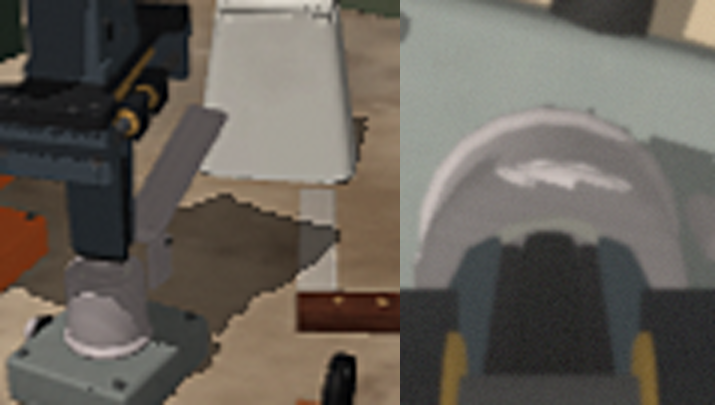

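The turn is at 76° with 0.11 N·m of spring torque, the key is seated, and the cover is still over. I finish the turn.

>>> apply_moves(
  increments=[0,0,0,4,0,0,0,8,0,0,0,11,0,0,0,12.5,0,0,0,12.5],
)

```text
clock: 17.78
position: [0.5396, -0.017, 0.0892]
tcp_rot: [2.132, 2.305, 0.003]
force: [3.0, 2.0, 8.8]
finger_gap: 0.0099
```

>>> apply_moves(
  increments=[0,0,0,0,0,0,0,0,0,0,0,0],
)

```text
clock: 18.03
position: [0.5396, -0.017, 0.0892]
tcp_rot: [2.13, 2.307, 0.003]
force: [2.6, 1.3, 8.7]
finger_gap: 0.0097
```

```bash
python3 - <<'E'
from h import *
for i in range(2):
    st=bot.read_state();print(st["position"],st["force"],st["ft_torque"],st["finger_gap"],np.degrees(yaw()[0]-np.pi/2-.054),st["clock"])
    s,a=snap("scene","s19");c,w=snap("wrist","w19")
cv2.imwrite("pics/s19b.png",np.hstack([cv2.resize(a[110:200,205:305],None,fx=4,fy=4.5,interpolation=cv2.INTER_CUBIC),cv2.resize(w[130:265,200:305],None,fx=3,fy=3,interpolation=cv2.INTER_CUBIC)]))
E
```

```text
[ 0.53961641 -0.01696856  0.08921387] [2.58678104 1.33782861 8.65901108] [ 0.20326617 -0.33349642  0.08723976] 0.009724132704807091 -88.53827005016966 18.0333
[ 0.53966512 -0.01696018  0.08923125] [1.79394788 2.36243058 8.43527062] [ 0.2471553  -0.44464817  0.02524612] 0.009849457352908202 -88.53645617014065 18.1333
```

View pics/s19b.png

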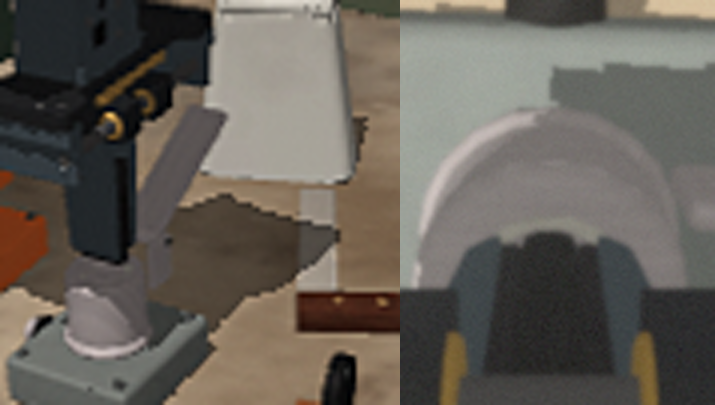

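>>> apply_moves(
  increments=[0,0,0,1,0,0,0,1.5,0,0,0,1.5],
)

```text
clock: 18.48
position: [0.5396, -0.017, 0.0892]
tcp_rot: [2.161, 2.278, 0.003]
force: [2.1, 1.7, 8.9]
finger_gap: 0.0097
```

```bash
python3 - <<'E'
from h import *
q=[]
for i in range(8):
    st=bot.read_state();q.append(np.r_[st["ft_torque"][2],st["force"],st["finger_gap"]]); eyes.capture("wrist")
q=np.array(q);print(q[:,0].round(3),q.mean(0),np.degrees(yaw()[0]-np.pi/2-.054),bot.read_state()["position"])
E
```

```text
[0.179 0.163 0.136 0.144 0.151 0.139 0.196 0.208] [0.16458049 2.2297212  1.59486745 9.01314321 0.01003486] -90.02842910593816 [ 0.53964433 -0.01698461  0.08922375]
```

Torque is steady at about 0.16 N·m, above the 0.12 N·m spring, so the plug is on its stop. The grip and the 9 N downward push are stable, so I hand in.

```bash
python3 - <<'E'
from h import *
bot.hand_in()
E
```

```text
the job is handed in; nothing more can be done
```

I flipped the dust cover over, took the square-bowed key from the block and pushed it home. I turned it about 90° clockwise and handed in at about 19 s, still gripping it. No verdict is reported, so success rests on my own checks.

**Last checks:**
- **Cover:** it lies well over on the far side, about 2.7 rad judged by eye from the scene picture.
- **Key home:** the downward push met hard contact at the height expected for the flange on the lock face. Force rose to 30 N for under 1 mm of travel, and about 9 N of push remained at the end.
- **Plug at its stop:** the holding torque was about 0.16 N m (0.136 to 0.208), above the spring's 0.12 N m. I could not read the plug angle directly.
- **Grip:** the finger opening was steady at 10 mm, the thickness of the bow.
- **Round key:** it was still standing in its slot in the last pictures.

**What disagreed:**
- The top camera was about 5 mm off the wrist camera sideways, so I used the wrist camera.
- Two wrist views of the lock differed by about 1.4 mm, and the key still entered without noticeable side force.
- Just after the main turn, two torque readings were low (0.09 and 0.03 N m), so I added 1.5° more. The readings above came after that.

**What went wrong on the way:** while pressing the cover down, the fingers closed on its end by mistake. I opened, rose clear and left it where it was, since it was already far over.

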